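# Shim the rocking gumball machine

## Robot

A 6-joint arm with a two-finger parallel gripper is mounted at the origin on the work surface. World frame = base frame: x ahead of the robot, y to its left, z up, the work surface at z = 0. Lengths are in m, angles in rad, forces in N, time in s.
With the tool pointing down it reaches from about 0.35 to 0.875 m from the base axis. Payload 15.5 kg.
Tool frame: the origin (TCP) lies midway between the tips of the shut fingers; the grasp point (between the pads) lies 19 mm behind it; z points along the fingers, y is the line along which they close (so a half turn about z gives the same grasp; the last joint's range is limited). The gripper opens to 85 mm and grips with 20 to 120 N. Pads are 22 mm wide; open, the fingers measure 114 mm over their backs; the gripper's body (76 mm by 85 mm) begins 54 mm behind the grasp point. The pads swing forward as they close: fully open they stand 13 mm farther back than shut.
Start: joints at [-1.321, 0.494, 1.345, -0, 1.302, -0.096], TCP at [0.211, -0.588, 0.231] pointing down, gripper open.
Joint ranges: [-2.91, 2.91], [-0.82, 2.16], [0.22, 2.67], [-1.22, 4.37], [0.12, 2.79], [-3.08, 3.08]. Speed limits (rad/s): [1.89, 1.89, 2.57, 3.01, 3.01, 3.01].

## Interface

Orientations are given as a rotation vector (axis times angle).
In Python, from cell import arm gives the robot as it stands.
- The arm moves only by the tool carry_out, never from a script. Its argument "series" is a list of rows, each an object of numbers: "hand": the closure, from 0 (fully open) to 1 (shut); "dx", "dy", "dz": the shift along the tool's x, y, z in mm; "spin": the turn about the tool's z in degrees. A call has 1 to 12 rows; each row is the pose to reach, as a shift and turn from the pose commanded when the call began, along the tool's axes at that moment; what a row does not reach only later rows make up. A row lasts 1/12 s, in which the tool goes at most 41.7 mm and 7.16 degrees, less where a joint would pass 70% of its speed; a pose out of reach is approached as far as the arm can. A call with a gripper value outside its range is refused whole. The fingers move at their own pace and stop on an object; "grip_force" is the grip in N (left out, the last holds). Time passes only in rows, so rows that repeat a pose let the fingers close. It gives the time, the measured TCP pose, the force, the opening and the grip force at its end, in the units of the state.
- arm.observe(): the state, without advancing time (a new reading comes with each control period).
- arm.grab_frame(name): name is "scene" or "top" or "wrist"; returns a dict with "color" (420x560x3 uint8, blue, green, red), "K" (3x3 intrinsics, pixels), "R" (3x3) and "t" (3): a world point X has camera coordinates R X + t; the wrist camera has in their place "T_tool_cam" (4x4, takes a point from camera to tool coordinates, whose origin is the TCP and whose axes are the flange's). Camera axes: x right, y down, z forward; pixel columns grow to the right and rows downward; lengths in m; the calibration is good to about 2 mm. A picture is of the moment at which its call begins: read the wrist's pose just before it. There is no depth.
- arm.hand_in(): hands the job in; it is judged then, once.
The state is a dict: "time": time; "joints": joint angles; "dq": joint speeds; "effort": joint torques, N m; "position": TCP position; "tool_rot": TCP orientation; "ft_force": force on the tool from outside, world axes, zero at the start; "moment": the same for the moment, N m; "gripper_width": finger opening in m; "finger_force": force on a finger pad.
Only numpy, scipy, OpenCV 4.12 (cv2) and the standard library are available. Lean on these libraries where they do the work, as an engineer would, in place of code of your own. Each camera call takes 0.05 s, during which the arm holds its last target. There are 200 camera calls.

## Task

The gumball machine rocks because the levelling foot at one of its front corners has come off. Pick up the tapered wooden shim and, keeping it flat on the table, slide its thin end straight in from the side under the edge of the base plate, just behind the missing foot, until it just drags snugly between plate and table, not forced in tight or lifting the machine. Finish while still gripping the shim firmly at that depth so that I can screw the foot back in; don't bump the machine, and leave the mug, the wrench and the loose foot where they are.

Things in the scene. Friction and masses are not known exactly. Their poses are not given: they have to be found in the camera images.
- shim_mid (a point): Loose light wooden shim, a straight wedge 200 mm long and 38 mm wide with a flat underside, 2 mm thick at the thin end and 14 mm at the thick end, 55 g, lying flat on the table. The point is half-way along, on its centre line, 4 mm above the underside. Its x axis runs along the shim towards the thin end, y across its width, z up.
- shim_tip (a point): Middle of the lower edge of the shim's thin end (100 mm along +x from the middle, in the plane of the underside). Axes as the shim's.
- machine_feet: Red gumball machine, 400 mm tall, clear hopper; front (coin mechanism, chute) looks away from the robot. Dark base plate 200 x 200 x 4 mm; body 176 mm, collar and lid 194 mm square. Rubber feet 28 mm across, 25 mm in from the edges, at three corners; missing at the front corner on the robot's right. Origin: centre of the plate's underside; x to its front, y to its left, z up. Does not rock.
- shim_slot (a point): Where the shim goes in: on the lower edge of the base plate's side that faces the robot's right, 65 mm behind the front edge, 40 mm behind the missing foot's centre. x runs along the edge to the machine's front, y straight in under the machine, z up. Its height is the free gap over the table, 4 to 7 mm, so the shim begins to drag with 33 to 83 mm of it under the plate.
- machine (a joint): Tipping of the machine, rad: 0 at rest on its three feet, growing as the shim lifts the plate's edge at the slot: it turns about the line through its two feet on the far side from the slot, 175 mm away, so 1 mm of lift is about 0.0057 rad. It weighs about 5.5 kg; an upward push of 19 to 28 N at the slot begins to lift it. Pushing the shim in with 5 to 10 N leaves it snug.
- mug: Loose white mug, 92 mm tall and 80 mm across, with a handle. Bystander. Origin at the centre of its underside.
- wrench: Loose steel wrench, 140 mm long, lying flat. Bystander. Origin at the middle of its underside.
- spare_foot: The loose levelling foot, standing on its 28 mm rubber pad with its thread up, 35 mm tall. Bystander. Origin at the centre of its underside.
Mind the look-alikes: they are no part of the job. What is meant by the part that bears shim_mid is not red, and is the smaller of those in its own colour.

How it is judged:
By the outcome, as a careful person would: the job done as asked, in the order asked, and still so for the second after the job is handed in, while the arm keeps its last pose, push and grip.
It also fails if it takes over 48 s, if anything falls off the work surface, if the arm or the gripper's body presses on something with over 40 N, if the wrist force passes 120 N, or if a joint passes its speed limit or range.

## Working session

There is one attempt and no reset: what is moved stays moved. The work goes in short steps, Python scripts to look and compute and a tool call to move; the robot and the scene stay as the last step left them, time stands still between calls to the robot, and variables do not carry over. Pictures are saved under pics/ and viewed, at most 10 in all, crops included, and the job is handed in when it is done.

Besides the shell and the picture viewer there is one more tool, called after ">>>" as name(argument=value, ...), one argument or row to a line, values as JSON. carry_out: Moves the arm, as the interface text tells. Its arguments: {"type":"object","properties":{"series":{"type":"array","items":{"type":"object","properties":{"hand":{"type":"number"},"dx":{"type":"number"},"dy":{"type":"number"},"dz":{"type":"number"},"spin":{"type":"number"}}}},"grip_force":{"type":"number"}},"required":["series"]}

```bash
mkdir -p pics
cat > h.py <<'E'
import numpy as np, cv2
from cell import arm
def ray(f,u,v,z=0.0):
    d=np.linalg.inv(f["K"])@np.array([u,v,1.0]); R=np.array(f["R"]);t=np.array(f["t"])
    c=-R.T@t; d=R.T@d
    return c+d*(z-c[2])/d[2]
def wrist():
    s=arm.observe(); f=arm.grab_frame("wrist")
    T=np.eye(4);T[:3,:3]=cv2.Rodrigues(np.array(s["tool_rot"],float))[0];T[:3,3]=s["position"]
    M=np.linalg.inv(T@np.array(f["T_tool_cam"])); f["R"]=M[:3,:3];f["t"]=M[:3,3]; return s,f
def proj(f,X):
    p=np.array(f["K"])@(np.array(f["R"])@np.array(X)+np.array(f["t"])); return p[:2]/p[2]
E
python3 - <<'E'
from h import *
s=arm.observe(); print(s)
for n in("scene","top"):
    f=arm.grab_frame(n); cv2.imwrite(f"pics/{n}0.png",f["color"]); print(n,-np.array(f["R"]).T@np.array(f["t"]))
E
```

```text
{'time': 0.0, 'joints': array([-1.32145409e+00,  4.94180296e-01,  1.34614561e+00,  3.32239648e-05,
        1.30248911e+00, -9.54812120e-02]), 'dq': array([-0.00095834,  0.00040536,  0.00026028, -0.0003399 ,  0.00022261,
        0.00017316]), 'effort': array([-5.15680527e-03, -8.82149935e+01, -3.83877182e+01, -5.06845172e-04,
        9.89557273e-03,  6.12382337e-05]), 'position': array([ 0.21120329, -0.58784729,  0.23069714]), 'tool_rot': array([-3.09381430e+00, -5.38744749e-01,  9.73659443e-05]), 'ft_force': array([ 0.86065245,  0.174698  , -0.73908928]), 'moment': array([-0.00229083, -0.04295147, -0.01760634]), 'finger_force': 0.0, 'gripper_width': 0.08501703621951452}
scene [1.13144152 0.53828101 0.84400393]
top [ 0.38764671 -0.03338781  1.34831891]
```

View pics/scene0.png

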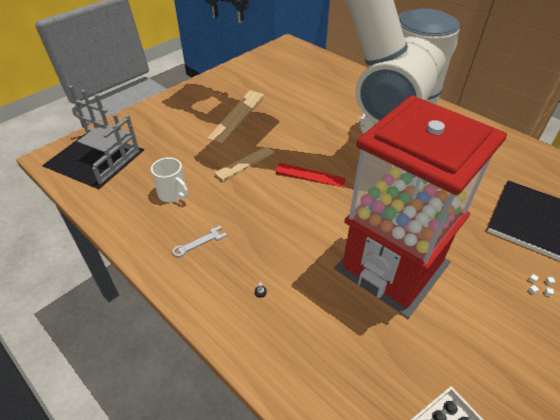

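View pics/top0.png

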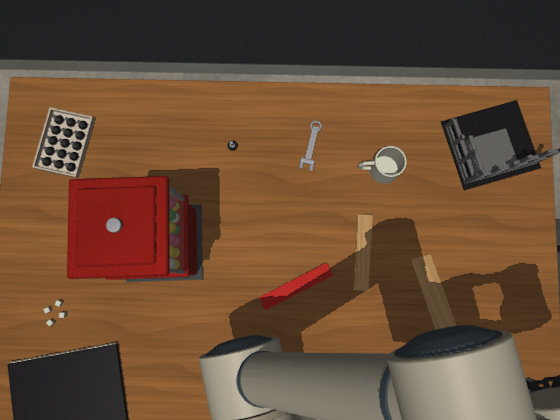

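The scene holds three shim look-alikes: red at scene (310,175) / top (296,286), wood at scene (245,163) / top (364,252), and a longer wood piece at scene (237,115) / top (435,290). By the description, the target is the smaller wooden one at top (364,252). The machine is at the left, with its slot side at top column ~203. Next I'll measure these and check a close crop.

Run:
```python
from h import *
f=arm.grab_frame("top"); g=arm.grab_frame("scene")
def P(f,u,v,z=0):return np.round(ray(f,u,v,z)[:2]*1000)
for n,p in dict(shimA=(365,215),shimB=(362,289),wrA=(315,122),mug=(388,165),foot=(232,145),pl_br=(203,279),pl_r=(203,205)).items(): print(n,P(f,*p))
for n,p in dict(sA=(217,176),sB=(272,153),pl_f_r=(337,266),pl_fl=(407,306),pl_bl=(447,264)).items(): print(n,P(g,*p))
a=cv2.resize(f["color"][190:310,180:480],None,fx=2.6,fy=2.4,interpolation=2)
b=cv2.resize(g["color"][80:200,190:340],None,fx=2.6,fy=2.4,interpolation=2)
c=cv2.resize(g["color"][220:320,310:460],None,fx=2.6,fy=2.88,interpolation=2)
cv2.imwrite("pics/crop1.png",np.vstack([a,np.hstack([b,c])]))
```

```text
shimA [ 577. -238.]
shimB [ 381. -230.]
wrA [ 832. -100.]
mug [ 716. -300.]
foot [763. 125.]
pl_br [398. 189.]
pl_r [596. 197.]
sA [ 575. -245.]
sB [ 389. -205.]
pl_f_r [584. 205.]
pl_fl [561. 384.]
pl_bl [396. 390.]
```

View pics/crop1.png

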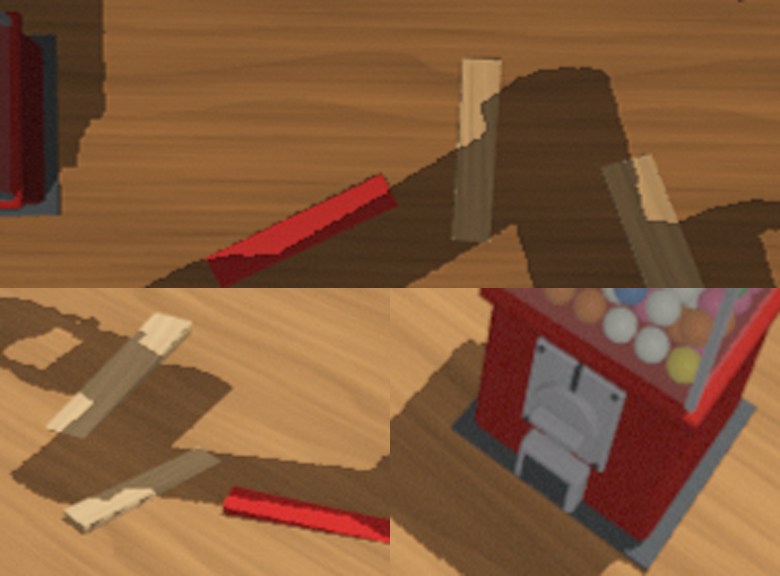

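The crop confirms it: of the two wood pieces, the one at top (364,252) is the smaller. Its end face shows it is thick at +x (table ≈ 577,-238 mm) and thin at -x (≈ 381,-230). The plate's slot side runs from about (398,189) to (596,197) mm. I'll move above the shim, half-turned so the last joint keeps range for the later 90° swing.

>>> carry_out(
  series=[
    {"dx":31,"dy":-20,"spin":-7,"hand":0},
    {"dx":62,"dy":-40,"spin":-14},
    {"dx":93,"dy":-60,"spin":-21},
    {"dx":124,"dy":-80,"spin":-28},
    {"dx":155,"dy":-100,"spin":-35},
    {"dx":186,"dy":-120,"spin":-42},
    {"dx":218,"dy":-141,"spin":-49},
    {"dx":249,"dy":-161,"spin":-56},
    {"dx":280,"dy":-181,"spin":-63},
    {"dx":311,"dy":-201,"spin":-70},
    {"dx":342,"dy":-221,"spin":-77},
    {"dx":373,"dy":-241,"spin":-84},
  ],
)

```text
schema error: expected keys hand, dx, dy, dz, spin
```

>>> carry_out(
  series=[
    {"spin":-7},
    {"spin":-14},
    {"spin":-21},
    {"spin":-28},
    {"spin":-35},
    {"spin":-42},
    {"spin":-49},
    {"spin":-56},
    {"spin":-63},
    {"spin":-70},
    {"spin":-74},
    {"spin":-74},
  ],
)

```text
schema error: expected keys hand, dx, dy, dz, spin
```

Run:
```python
from h import *
s,f=wrist(); print(s["time"],s["position"],s["tool_rot"],s["joints"]); print(f["T_tool_cam"] if "T_tool_cam" in f else 0)
cv2.imwrite("pics/w1.png",f["color"])
for p in [(577,-238),(381,-230)]: print(proj(f,[p[0]/1000,p[1]/1000,0]))
```

```text
0.2 [ 0.21119994 -0.58799806  0.23091155] [-3.09424311e+00 -5.38835950e-01  1.05138759e-04] [-1.32149830e+00  4.93981486e-01  1.34587773e+00 -6.84685363e-06
  1.30251937e+00 -9.55251523e-02]
[[ 4.26315161e-04 -9.60471378e-01 -2.78378431e-01  7.04966748e-02]
 [ 9.99999886e-01  4.69516347e-04 -8.85194323e-05 -3.97218684e-04]
 [ 2.15723605e-04 -2.78378362e-01  9.60471468e-01 -1.42282547e-01]
 [ 0.00000000e+00  0.00000000e+00  0.00000000e+00  1.00000000e+00]]
[ -15.71131724 -491.08575827]
[ -54.65346911 -162.67943337]
```

View pics/w1.png

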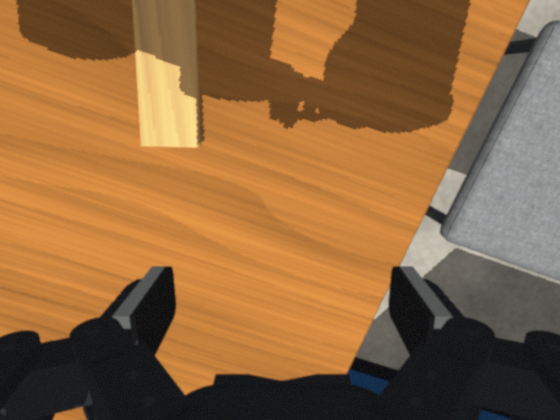

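The call was refused because every row needs all five keys, so nothing moved. The picture shows only the larger wooden shim's end at (170,145). I'll repeat with full rows.

>>> carry_out(
  series=[
    {"dx":31,"dy":-20,"dz":0,"spin":-7,"hand":0},
    {"dx":62,"dy":-40,"dz":0,"spin":-14,"hand":0},
    {"dx":93,"dy":-60,"dz":0,"spin":-21,"hand":0},
    {"dx":124,"dy":-80,"dz":0,"spin":-28,"hand":0},
    {"dx":155,"dy":-100,"dz":0,"spin":-35,"hand":0},
    {"dx":186,"dy":-120,"dz":0,"spin":-42,"hand":0},
    {"dx":218,"dy":-141,"dz":0,"spin":-49,"hand":0},
    {"dx":249,"dy":-161,"dz":0,"spin":-56,"hand":0},
    {"dx":280,"dy":-181,"dz":0,"spin":-63,"hand":0},
    {"dx":311,"dy":-201,"dz":0,"spin":-70,"hand":0},
    {"dx":342,"dy":-221,"dz":0,"spin":-77,"hand":0},
    {"dx":373,"dy":-241,"dz":0,"spin":-84,"hand":0},
  ],
)

```text
time: 1.25
position: [0.4817, -0.2337, 0.2314]
tool_rot: [1.932, 2.477, -0.0]
ft_force: [0.6, -1.5, 0.1]
gripper_width: 0.0853
finger_force: 0.0
```

>>> carry_out(
  series=[
    {"dx":0,"dy":0,"dz":0,"spin":-7,"hand":0},
    {"dx":0,"dy":0,"dz":0,"spin":-14,"hand":0},
    {"dx":0,"dy":0,"dz":0,"spin":-21,"hand":0},
    {"dx":0,"dy":0,"dz":0,"spin":-28,"hand":0},
    {"dx":0,"dy":0,"dz":0,"spin":-35,"hand":0},
    {"dx":0,"dy":0,"dz":0,"spin":-42,"hand":0},
    {"dx":0,"dy":0,"dz":0,"spin":-49,"hand":0},
    {"dx":0,"dy":0,"dz":0,"spin":-56,"hand":0},
    {"dx":0,"dy":0,"dz":0,"spin":-63,"hand":0},
    {"dx":0,"dy":0,"dz":0,"spin":-70,"hand":0},
    {"dx":0,"dy":0,"dz":0,"spin":-74,"hand":0},
    {"dx":0,"dy":0,"dz":0,"spin":-74,"hand":0},
  ],
)

```text
time: 2.25
position: [0.4808, -0.2353, 0.2313]
tool_rot: [-0.056, -3.141, -0.0]
ft_force: [1.0, 0.2, 0.1]
gripper_width: 0.0853
finger_force: 0.0
```

Run:
```python
from h import *
s,f=wrist(); print(s["time"],s["position"],s["tool_rot"],s["joints"])
cv2.imwrite("pics/w2.png",f["color"])
for p in [(577,-238),(381,-230)]: print(proj(f,[p[0]/1000,p[1]/1000,0]))
```

```text
2.25 [ 0.48081599 -0.23529788  0.23126656] [-5.56447920e-02 -3.14105853e+00 -4.17276801e-05] [-5.66679995e-01  3.67910208e-01  1.56647261e+00  1.20141127e-06
  1.20725890e+00 -2.10204986e+00]
[282.08229925 257.60067205]
[283.29505557  70.84354218]
```

View pics/w2.png

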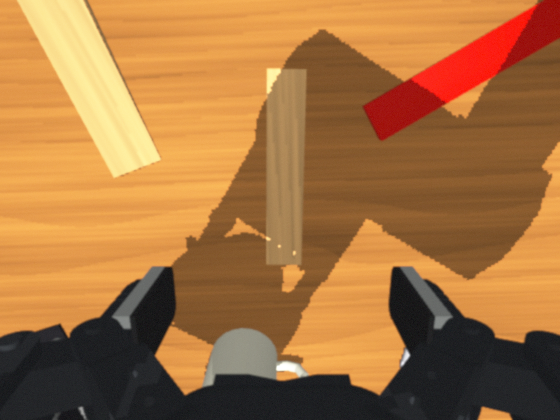

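The target shim runs from (286,69) at its far (-x) end to (284,264) at its near (+x) end, with the two look-alikes at the sides. I'll convert the corners to mm and check which end is thick from the widths.

Run:
```python
from h import *
s,f=wrist()
im=f["color"]
cs=[(266,69),(306,69),(301,264),(266,264)]
for zt,zb in((.002,.014),(.014,.002)):
    q=[ray(f,u+.5,v,zt if i<2 else zb)[:2]*1000 for i,(u,v) in enumerate(cs)]
    print(np.round(q,1), 'w',np.linalg.norm(q[0]-q[1]),np.linalg.norm(q[2]-q[3]),'L',np.linalg.norm((q[0]+q[1]-q[2]-q[3])/2))
    m1=(q[0]+q[1])/2;m2=(q[2]+q[3])/2; print(m1,m2,np.degrees(np.arctan2(*(m1-m2)[::-1])))
g=arm.grab_frame("scene"); b=cv2.resize(g["color"][140:190,205:285],None,fx=9,fy=9,interpolation=2)
b=cv2.convertScaleAbs(b,alpha=1.6); cv2.imwrite("pics/c3.png",b)
```

```text
[[ 378.9 -245.6]
 [ 380.4 -207.2]
 [ 579.1 -217.6]
 [ 577.5 -255.4]] w 38.47532614951472 37.87738391677073 L 198.9313425479509
[ 379.6343544  -226.37755605] [ 578.30811315 -236.49766639] 177.08396877398982
[[ 379.9 -245.2]
 [ 381.4 -208. ]
 [ 584.7 -217.1]
 [ 583.1 -256.2]] w 37.23265874977004 39.14156949366765 L 203.54828722719947
[ 380.62098973 -226.5623549 ] [ 583.91943112 -236.64446588] 177.1608757664482
```

View pics/c3.png

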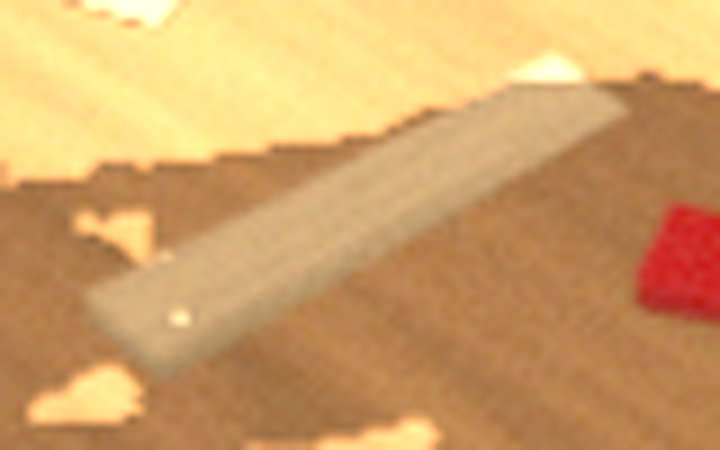

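Confirmed: the thick end with its visible face is near crop (160,350), which is world +x (578,-236). The thin end is at (380,-226), axis 177.1°. I'll grasp about 75 mm behind mid, at (554,-235).

>>> carry_out(
  series=[
    {"dx":-36,"dy":1,"dz":20,"spin":1,"hand":0},
    {"dx":-73,"dy":2.5,"dz":40,"spin":1,"hand":0},
    {"dx":-73,"dy":2.5,"dz":80,"spin":1,"hand":0},
    {"dx":-73,"dy":2.5,"dz":120,"spin":1,"hand":0},
    {"dx":-73,"dy":2.5,"dz":160,"spin":1,"hand":0},
    {"dx":-73,"dy":2.5,"dz":190,"spin":1,"hand":0},
    {"dx":-73,"dy":2.5,"dz":210,"spin":1,"hand":0},
    {"dx":-73,"dy":2.5,"dz":220,"spin":1,"hand":0},
    {"dx":-73,"dy":2.5,"dz":226,"spin":1,"hand":0},
    {"dx":-73,"dy":2.5,"dz":228,"spin":1,"hand":0},
    {"dx":-73,"dy":2.5,"dz":228,"spin":1,"hand":0},
  ],
)

```text
time: 3.32
position: [0.5544, -0.236, 0.004]
tool_rot: [0.09, 3.139, -0.001]
ft_force: [0.0, -0.0, 0.9]
gripper_width: 0.0854
finger_force: 0.0
```

>>> carry_out(
  series=[
    {"dx":0,"dy":0,"dz":0,"spin":0,"hand":0.3},
    {"dx":0,"dy":0,"dz":0,"spin":0,"hand":0.4},
    {"dx":0,"dy":0,"dz":0,"spin":0,"hand":0.45},
    {"dx":0,"dy":0,"dz":0,"spin":0,"hand":0.5},
    {"dx":0,"dy":0,"dz":0,"spin":0,"hand":0.55},
    {"dx":0,"dy":0,"dz":0,"spin":0,"hand":0.7},
    {"dx":0,"dy":0,"dz":0,"spin":0,"hand":1},
    {"dx":0,"dy":0,"dz":0,"spin":0,"hand":1},
    {"dx":0,"dy":0,"dz":0,"spin":0,"hand":1},
  ],
  grip_force=60,
)

```text
time: 4.07
position: [0.554, -0.2358, 0.004]
tool_rot: [0.089, 3.14, -0.001]
ft_force: [-2.6, 0.9, 11.5]
gripper_width: 0.0361
finger_force: 58.9
```

Gripped, with the tips lightly on the table. I'll lift, swing to face the slot side and stop short of the plate.

>>> carry_out(
  series=[
    {"dx":0,"dy":0,"dz":-15,"spin":0,"hand":1},
    {"dx":0,"dy":0,"dz":-40,"spin":0,"hand":1},
    {"dx":0,"dy":10,"dz":-60,"spin":6,"hand":1},
    {"dx":5,"dy":35,"dz":-60,"spin":13,"hand":1},
    {"dx":10,"dy":60,"dz":-60,"spin":20,"hand":1},
    {"dx":14,"dy":85,"dz":-60,"spin":27,"hand":1},
    {"dx":18,"dy":110,"dz":-60,"spin":34,"hand":1},
    {"dx":22,"dy":135,"dz":-60,"spin":41,"hand":1},
    {"dx":26,"dy":160,"dz":-60,"spin":48,"hand":1},
    {"dx":30,"dy":185,"dz":-60,"spin":55,"hand":1},
    {"dx":33,"dy":205,"dz":-60,"spin":62,"hand":1},
    {"dx":36,"dy":212,"dz":-60,"spin":69,"hand":1},
  ],
)

```text
time: 5.07
position: [0.5295, -0.0196, 0.0634]
tool_rot: [-1.858, -2.533, -0.0]
ft_force: [0.4, -0.6, -0.3]
gripper_width: 0.0358
finger_force: 60.7
```

>>> carry_out(
  series=[
    {"dx":0,"dy":0,"dz":0,"spin":7,"hand":1},
    {"dx":0,"dy":0,"dz":0,"spin":14,"hand":1},
    {"dx":0,"dy":0,"dz":0,"spin":15.4,"hand":1},
    {"dx":0,"dy":0,"dz":0,"spin":15.4,"hand":1},
  ],
)

```text
time: 5.4
position: [0.53, -0.022, 0.0633]
tool_rot: [2.174, 2.268, 0.0]
ft_force: [0.3, -0.9, -0.9]
gripper_width: 0.0356
finger_force: 60.7
```

Run:
```python
from h import *
s,f=wrist(); print(s["time"],s["position"],s["tool_rot"],s["joints"],s["ft_force"],s["gripper_width"])
cv2.imwrite("pics/w4.png",f["color"])
for p in [(398,189,9),(596,197,9),(531,194,9),(531,160,60)]: print(proj(f,np.array(p)/1000))
```

```text
5.4 [ 0.52995001 -0.02197278  0.06334633] [2.17358656e+00 2.26822827e+00 4.88013940e-05] [-1.54043703e-01  5.93683096e-01  1.74916321e+00  1.63943442e-06
  7.98693795e-01 -1.96652379e-01] [ 0.25098949 -0.90731672 -0.85372996] 0.03561727876513132
[ -16.97860655 -267.5604561 ]
[ 466.31318406 -266.15060626]
[ 307.62138718 -265.40891928]
[ 312.01288743 -281.20660648]
```

View pics/w4.png

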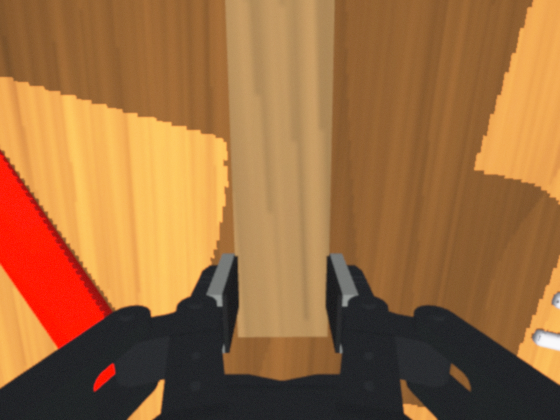

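The shim is held straight between the pads (end at row ~337), but the wrist view doesn't reach the plate from here. I'll fit the plate edge and corners by colour in the fixed views.

Run:
```python
from h import *
Z=.0095
f=arm.grab_frame("top"); a=f["color"].astype(int)
m=(a[...,0]>a[...,2]-3); m[:, :180]=0; m[:,225:]=0; m[:195]=0; m[300:]=0
m=cv2.morphologyEx(m.astype(np.uint8),cv2.MORPH_OPEN,np.ones((3,3)))
n,l,st,_=cv2.connectedComponentsWithStats(m); k=1+np.argmax(st[1:,4]); print(st[k])
l=l==k; r=np.where(l.any(1))[0]; e=[(np.where(l[y])[0].max()+1,y+.5) for y in r if 215<y<272]
q=np.array([ray(f,u,v,Z)[:2]*1000 for u,v in e]); p=np.polyfit(q[:,0],q[:,1],1); print("top edge y=",p, np.degrees(np.arctan(p[0])),np.std(q[:,1]-np.polyval(p,q[:,0])), 'y@531',np.polyval(p,531))
cl=np.where(l)[1]; 
for c in range(196,205,2):
    ys=np.where(l[:,c])[0]; 
    if len(ys): print(c,ys.min(),ys.max(),ray(f,c+.5,ys.min(),Z)[:2]*1000,ray(f,c+.5,ys.max()+1,Z)[:2]*1000)
# shim in top
print("shim tip px pred",proj(f,[.53,.153,.061]))
g=arm.grab_frame("scene"); b=g["color"].astype(int)
m=(b[...,0]>b[...,2]-3)&(b.sum(2)<420); w=np.zeros(m.shape,np.uint8); w[240:312,325:420]=m[240:312,325:420]
n,l,st,_=cv2.connectedComponentsWithStats(w); k=1+np.argmax(st[1:,4]); print(st[k]); pts=np.argwhere(l==k)[:,::-1]
for d in((-1,0),(0,1)): 
    j=pts[np.argmax(pts@np.array(d))]; print(d,j,ray(g,*(j+.5),Z)[:2]*1000,ray(g,*(j+.5),.0055)[:2]*1000)
cv2.imwrite("pics/c5.png",np.hstack([cv2.resize(f["color"][190:290,170:250],(400,500),interpolation=0),cv2.resize(g["color"][235:315,325:389],(400,500),interpolation=0)]))
```

```text
[194 205   8  55 216]
top edge y= [6.25978901e-02 1.65217954e+02] 3.5819212075233096 0.8022317691883883 y@531 198.4574339308851
196 205 209 [593.86742361 213.12951787] [580.38826594 212.55050187]
198 205 259 [593.97589739 207.79020798] [447.54386967 201.5729244 ]
200 205 259 [594.08436937 202.45098661] [447.65205908 196.30659677]
shim tip px pred [215.38328337 227.0522267 ]
[ 335  240   85   72 1821]
(-1, 0) [335 267] [595.98073096 208.88266624] [593.41412453 207.30377206]
(0, 1) [399 311] [590.90447889 381.77776891] [588.31354063 381.0276071 ]
```

View pics/c5.png

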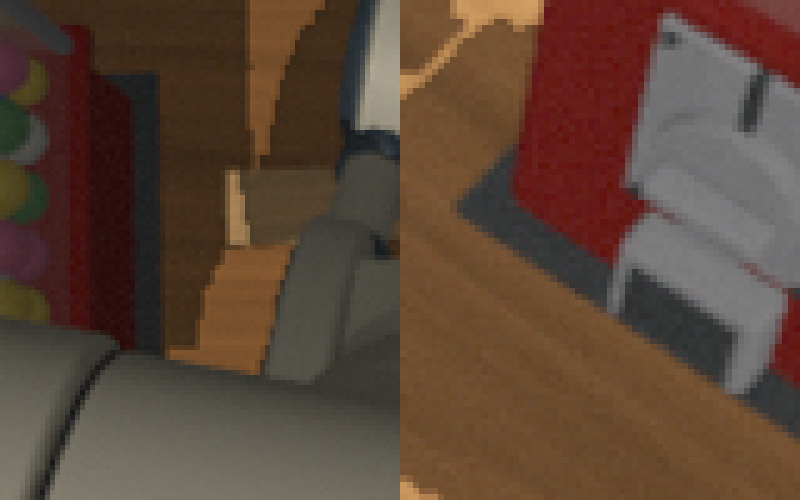

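The left half shows the plate's side edge from crop (157,75) to (164,355), with the shim tip at (230,208) facing it. The right half shows the front-right plate corner at crop (457,210). I'll compare both edges for yaw and work out the correction.

Run:
```python
from h import *
Z=.0095
f=arm.grab_frame("top"); a=f["color"].astype(float)
d=a[...,2]-a[...,0]
# subpixel side edge in top: crossing of R-B
pts=[]
for y in range(208,258):
    row=d[y,198:208]; lo,hi=row[:2].min(),np.median(row[-3:])
    t=(lo+hi)/2; i=np.argmax(row>t); pts.append((198+i-1+(t-row[i-1])/(row[i]-row[i-1])+.5,y+.5)) if i else 0
vx,vy,x0,y0=cv2.fitLine(np.array(pts,np.float32),cv2.DIST_HUBER,0,.01,.01).ravel()
L=lambda v:(x0+(v-y0)*vx/vy,v)
A=ray(f,*L(205),Z)[:2]*1000;B=ray(f,*L(258),Z)[:2]*1000; print("side",A,B,np.degrees(np.arctan2(*(A-B)[::-1])))
g=arm.grab_frame("scene"); b=g["color"].astype(float); d=b[...,2]-b[...,0]
pts=[]
for x in list(range(338,360))+list(range(378,392)):
    v0=int(268.6+(x-334)*.656); col=d[v0-4:v0+6,x]; lo,hi=col[:3].min(),np.median(col[-3:]); t=(lo+hi)/2
    i=np.where(col<t)[0].max()+1
    if i<len(col): pts.append((x+.5,v0-4+i-1+(t-col[i-1])/(col[i]-col[i-1])+.5))
vx,vy,x0,y0=cv2.fitLine(np.array(pts,np.float32),cv2.DIST_HUBER,0,.01,.01).ravel()
# plate outer lower edge (bottom), z ~5.5 mm
C=ray(g,336,y0+(336-x0)*vy/vx,.0055)[:2]*1000;D=ray(g,392,y0+(392-x0)*vy/vx,.0055)[:2]*1000
print("front",C,D,np.degrees(np.arctan2(*(D-C)[::-1]))-90)
# shim tip in scene & top
T=[.522,.153]; print(proj(f,T+[.061]),proj(g,T+[.061]))
```

```text
side [594.14430575 199.5007903 ] [453.01078058 191.46513148] 3.258706863896276
front [599.14019698 213.42840513] [591.16660076 363.64510988] 3.0384441332058145
[215.26337801 230.16883597] [338.81993516 223.64768763]
```

Both edges agree on a yaw of about 3.2°, with the slot near (531,196) mm. I'll line up and set the shim down with its tip about 15 mm short of the edge.

>>> carry_out(
  series=[
    {"dx":14,"dy":6,"dz":15,"spin":-0.6,"hand":1},
    {"dx":28,"dy":12.5,"dz":35,"spin":-0.6,"hand":1},
    {"dx":28,"dy":12.5,"dz":50,"spin":-0.6,"hand":1},
    {"dx":28,"dy":12.5,"dz":56,"spin":-0.6,"hand":1},
    {"dx":28,"dy":12.5,"dz":58,"spin":-0.6,"hand":1},
    {"dx":28,"dy":12.5,"dz":58.5,"spin":-0.6,"hand":1},
    {"dx":28,"dy":12.5,"dz":58.5,"spin":-0.6,"hand":1},
    {"dx":28,"dy":12.5,"dz":58.5,"spin":-0.6,"hand":1},
  ],
)

```text
time: 6.32
position: [0.5416, 0.0062, 0.0055]
tool_rot: [2.163, 2.277, 0.001]
ft_force: [-0.3, -0.1, -0.3]
gripper_width: 0.0359
finger_force: 60.7
```

Run:
```python
from h import *
s=arm.observe(); print(s["time"],s["position"],s["tool_rot"],s["ft_force"],s["moment"])
f=arm.grab_frame("top");g=arm.grab_frame("scene");_,w=wrist()
T=[.5315,.181,.001]; print(proj(f,T),proj(g,T))
cv2.imwrite("pics/c6.png",np.hstack([cv2.resize(f["color"][200:260,170:234],(400,375),interpolation=2),cv2.resize(g["color"][200:275,290:370],(400,375),interpolation=2)]))
```

```text
6.3167 [0.5416498  0.00616694 0.00553139] [2.16310878e+00 2.27715722e+00 1.01291409e-03] [-0.34988074 -0.08986417 -0.33733293] [-0.02973406 -0.01075869  0.00844801]
[208.0829518  228.81620945] [342.83898289 247.90255843]
```

View pics/c6.png

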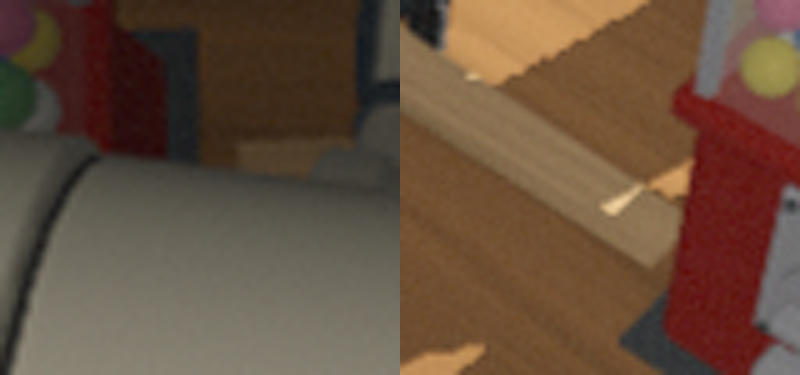

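The tip is where I wanted it: its front corner is at top px (208.4,222.7), about 17 mm short of the edge and about 68 mm behind the front. Because the arm link covers part of the machine in the top view, I'll check clearance once with both full views.

Run:
```python
from h import *
f=arm.grab_frame("top");g=arm.grab_frame("scene")
cv2.imwrite("pics/c7.png",np.hstack([cv2.resize(f["color"],(320,240),interpolation=3),g["color"][0:300,:][:, 80:560]][1:]+[cv2.resize(f["color"],(320,240))][:0]) if 0 else np.hstack([np.vstack([cv2.resize(f["color"],(400,300),interpolation=3)]),cv2.resize(g["color"],(400,300),interpolation=3)]))
```

```text
(no output)
```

View pics/c7.png

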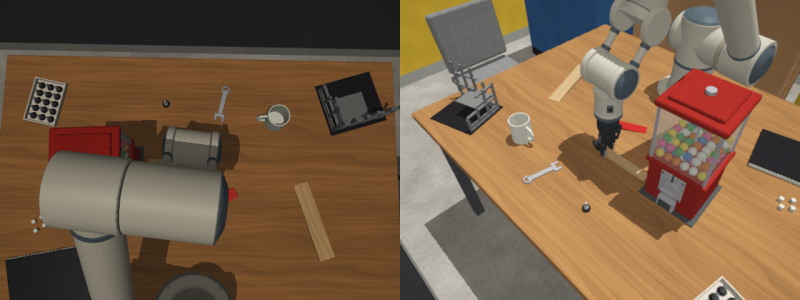

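The wrist spans roughly ±90 mm about the tool, leaving room for at least 80 mm of insertion. The upper arm passes well above and behind the machine. I'll settle the shim flat on the table now.

>>> carry_out(
  series=[
    {"dx":0,"dy":0,"dz":0.7,"spin":0,"hand":1},
    {"dx":0,"dy":0,"dz":1.0,"spin":0,"hand":1},
    {"dx":0,"dy":0,"dz":1.0,"spin":0,"hand":1},
    {"dx":0,"dy":0,"dz":1.0,"spin":0,"hand":1},
  ],
)

```text
time: 6.9
position: [0.5414, 0.0065, 0.0041]
tool_rot: [2.163, 2.278, 0.0]
ft_force: [-1.8, -0.3, 6.0]
gripper_width: 0.0359
finger_force: 61.4
```

>>> carry_out(
  series=[
    {"dx":0,"dy":0,"dz":0.2,"spin":0,"hand":1},
    {"dx":0,"dy":0,"dz":0.4,"spin":0,"hand":1},
    {"dx":0,"dy":0,"dz":0.4,"spin":0,"hand":1},
    {"dx":0,"dy":0,"dz":0.4,"spin":0,"hand":1},
  ],
)

```text
time: 7.23
position: [0.5414, 0.0065, 0.004]
tool_rot: [2.163, 2.278, 0.001]
ft_force: [-2.6, 0.4, 15.4]
gripper_width: 0.0358
finger_force: 62.3
```

Contact is stiff at about 4.1 mm, so I'll ease off to a light touch and slide in slowly, watching the push force.

>>> carry_out(
  series=[
    {"dx":0,"dy":0,"dz":-0.6,"spin":0,"hand":1},
    {"dx":4,"dy":0,"dz":-0.6,"spin":0,"hand":1},
    {"dx":8,"dy":0,"dz":-0.6,"spin":0,"hand":1},
    {"dx":12,"dy":0,"dz":-0.6,"spin":0,"hand":1},
    {"dx":16,"dy":0,"dz":-0.6,"spin":0,"hand":1},
    {"dx":20,"dy":0,"dz":-0.6,"spin":0,"hand":1},
    {"dx":24,"dy":0,"dz":-0.6,"spin":0,"hand":1},
    {"dx":28,"dy":0,"dz":-0.6,"spin":0,"hand":1},
  ],
)

```text
time: 7.9
position: [0.54, 0.0349, 0.0041]
tool_rot: [2.163, 2.278, 0.0]
ft_force: [-0.2, -3.1, 5.8]
gripper_width: 0.0361
finger_force: 61.3
```

>>> carry_out(
  series=[
    {"dx":2,"dy":0,"dz":0,"spin":0,"hand":1},
    {"dx":4,"dy":0,"dz":0,"spin":0,"hand":1},
    {"dx":6,"dy":0,"dz":0,"spin":0,"hand":1},
    {"dx":8,"dy":0,"dz":0,"spin":0,"hand":1},
    {"dx":10,"dy":0,"dz":0,"spin":0,"hand":1},
    {"dx":12,"dy":0,"dz":0,"spin":0,"hand":1},
  ],
)

```text
time: 8.4
position: [0.5393, 0.0468, 0.0041]
tool_rot: [2.163, 2.278, 0.0]
ft_force: [-0.5, -3.6, 5.4]
gripper_width: 0.0361
finger_force: 61.3
```

>>> carry_out(
  series=[
    {"dx":1,"dy":0,"dz":-0.2,"spin":0,"hand":1},
    {"dx":2,"dy":0,"dz":-0.2,"spin":0,"hand":1},
    {"dx":3,"dy":0,"dz":-0.2,"spin":0,"hand":1},
    {"dx":4,"dy":0,"dz":-0.2,"spin":0,"hand":1},
    {"dx":5,"dy":0,"dz":-0.2,"spin":0,"hand":1},
  ],
)

```text
time: 8.82
position: [0.5388, 0.0516, 0.0041]
tool_rot: [-2.163, -2.278, 0.0]
ft_force: [-0.1, -0.4, 0.8]
gripper_width: 0.0358
finger_force: 60.8
```

>>> carry_out(
  series=[
    {"dx":1,"dy":0,"dz":0,"spin":0,"hand":1},
    {"dx":2,"dy":0,"dz":0,"spin":0,"hand":1},
    {"dx":3,"dy":0,"dz":0,"spin":0,"hand":1},
    {"dx":4,"dy":0,"dz":0,"spin":0,"hand":1},
  ],
)

```text
time: 9.15
position: [0.5387, 0.0556, 0.0041]
tool_rot: [-2.163, -2.278, 0.0]
ft_force: [0.4, -0.7, -0.7]
gripper_width: 0.0359
finger_force: 60.7
```

>>> carry_out(
  series=[
    {"dx":1,"dy":0,"dz":0,"spin":0,"hand":1},
    {"dx":2,"dy":0,"dz":0,"spin":0,"hand":1},
    {"dx":3,"dy":0,"dz":0,"spin":0,"hand":1},
  ],
)

```text
time: 9.4
position: [0.5386, 0.0586, 0.0042]
tool_rot: [-2.163, -2.278, -0.0]
ft_force: [-0.2, -0.1, -0.2]
gripper_width: 0.036
finger_force: 60.7
```

>>> carry_out(
  series=[
    {"dx":1,"dy":0,"dz":0.1,"spin":0,"hand":1},
    {"dx":2,"dy":0,"dz":0.1,"spin":0,"hand":1},
    {"dx":3,"dy":0,"dz":0.1,"spin":0,"hand":1},
  ],
)

```text
time: 9.65
position: [0.5385, 0.0615, 0.0041]
tool_rot: [2.163, 2.278, 0.0]
ft_force: [-0.6, -0.0, 1.3]
gripper_width: 0.0357
finger_force: 60.8
```

>>> carry_out(
  series=[
    {"dx":1,"dy":0,"dz":0,"spin":0,"hand":1},
    {"dx":2,"dy":0,"dz":0,"spin":0,"hand":1},
    {"dx":3,"dy":0,"dz":0,"spin":0,"hand":1},
  ],
)

```text
time: 9.9
position: [0.5383, 0.0645, 0.0041]
tool_rot: [2.163, 2.278, 0.0]
ft_force: [-0.2, -0.5, -0.4]
gripper_width: 0.0359
finger_force: 60.8
```

>>> carry_out(
  series=[
    {"dx":1,"dy":0,"dz":0,"spin":0,"hand":1},
    {"dx":2,"dy":0,"dz":0,"spin":0,"hand":1},
  ],
)

```text
time: 10.07
position: [0.5382, 0.0665, 0.0041]
tool_rot: [2.163, 2.278, 0.0]
ft_force: [-0.4, -0.7, 1.3]
gripper_width: 0.0356
finger_force: 60.8
```

>>> carry_out(
  series=[
    {"dx":1,"dy":0,"dz":0,"spin":0,"hand":1},
    {"dx":2,"dy":0,"dz":0,"spin":0,"hand":1},
  ],
)

```text
time: 10.23
position: [0.5382, 0.0683, 0.0041]
tool_rot: [2.163, 2.278, -0.0]
ft_force: [0.6, -8.2, 0.8]
gripper_width: 0.0357
finger_force: 60.9
```

>>> carry_out(
  series=[
    {"dx":0,"dy":0,"dz":0,"spin":0,"hand":1},
    {"dx":0,"dy":0,"dz":0,"spin":0,"hand":1},
    {"dx":0,"dy":0,"dz":0,"spin":0,"hand":1},
  ],
)

```text
time: 10.48
position: [0.5381, 0.0683, 0.0041]
tool_rot: [2.163, 2.278, -0.0]
ft_force: [-0.2, -4.7, 1.8]
gripper_width: 0.0352
finger_force: 60.9
```

Run:
```python
from h import *
s=arm.observe(); print({k:np.round(s[k],4) for k in("time","position","ft_force","moment","gripper_width","finger_force")})
```

```text
{'time': np.float64(10.4833), 'position': array([0.5381, 0.0683, 0.0041]), 'ft_force': array([-0.1694, -4.7343,  1.7829]), 'moment': array([-0.7934,  0.0303,  0.0099]), 'gripper_width': np.float64(0.0352), 'finger_force': np.float64(60.872)}
```

>>> carry_out(
  series=[
    {"dx":0.3,"dy":0,"dz":0,"spin":0,"hand":1},
    {"dx":0.3,"dy":0,"dz":0,"spin":0,"hand":1},
    {"dx":0.3,"dy":0,"dz":0,"spin":0,"hand":1},
  ],
)

```text
time: 10.73
position: [0.5381, 0.0684, 0.0041]
tool_rot: [2.163, 2.278, -0.0]
ft_force: [0.0, -7.8, 1.6]
gripper_width: 0.0358
finger_force: 60.9
```

>>> carry_out(
  series=[
    {"dx":0,"dy":0,"dz":0,"spin":0,"hand":1},
    {"dx":0,"dy":0,"dz":0,"spin":0,"hand":1},
    {"dx":0,"dy":0,"dz":0,"spin":0,"hand":1},
    {"dx":0,"dy":0,"dz":0,"spin":0,"hand":1},
    {"dx":0,"dy":0,"dz":0,"spin":0,"hand":1},
    {"dx":0,"dy":0,"dz":0,"spin":0,"hand":1},
  ],
)

```text
time: 11.23
position: [0.5382, 0.0684, 0.0041]
tool_rot: [2.163, 2.278, -0.0]
ft_force: [0.1, -7.6, 0.9]
gripper_width: 0.0358
finger_force: 60.9
```

```bash
python3 -c "
from cell import arm
print(arm.hand_in())"
```

```text
the job is handed in; nothing more can be done
None
```

The job is handed in: the wooden shim is about 47 mm under the plate edge, snug at a steady push of about 7.6 N. It is still gripped at about 60 N, and the forces gave no sign of the machine lifting or being bumped, though I took no picture after the slide.

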